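Hold the magnifier over a gear

ROBOT

A 7-joint arm with a two-finger parallel gripper is mounted at the origin on the work surface. World frame = base frame: x ahead of the robot, y to its left, z up, the work surface at z = 0. Lengths are in m, angles in rad, forces in N, time in s.
With the tool pointing down it reaches from about 0.35 to 0.9 m from the base axis. Payload 8.1 kg.
Tool frame: the origin (TCP) lies between the finger pads; the fingertips stand 22 mm ahead of it and the grasp point (between the pads) lies 3 mm ahead of it (arm.tip_reach is the distance from the TCP to the fingertips, in m); z points along the fingers, y is the line along which they close (so a half turn about z gives the same grasp; the last joint's range is limited). The gripper opens to 92 mm and grips with 3 to 60 N. Pads are 19 mm wide; open, the fingers measure 130 mm over their backs; the gripper's body (75 mm by 190 mm) begins 47 mm behind the grasp point.
Start: joints at [1.231, 0.434, 0.025, 1.573, -0.012, 1.134, -0.075], TCP at [0.147, -0.608, 0.224] pointing down, gripper open.
Joint ranges: [-2.62, 2.62], [-0.44, 2.09], [-1.27, 1.32], [0.08, 2.57], [-1.32, 4.46], [0.12, 2], [-2.74, 2.74]. Speed limits (rad/s): [2.22, 2.22, 3.01, 3.01, 3.14, 3.14, 3.14].

INTERFACE

Orientations are given as a rotation vector (axis times angle).
In Python, from cell import telemetry, vision, job, arm gives the robot as it stands. The module is installed in compiled form; this text tells all that it offers.
- The arm moves only by the shell command python3 -m creep 'ROWS' [FORCE]. ROWS is text: rows parted by semicolons, each of 7 numbers parted by spaces: the finger opening in cm, from 0 to 9.18, then the shift along the tool's x, y, z in cm, then the turn, a rotation vector about the tool's x, y, z in degrees. A call has 1 to 5 rows; each row is the pose to reach, as a shift and turn from the pose commanded when the call began, along the tool's axes at that moment; what a row does not reach only later rows make up. A row lasts 1/8 s, in which the tool goes at most 62.5 mm and 10.7 degrees, less where a joint would pass 70% of its speed; a pose out of reach is approached as far as the arm can. A call with a gripper value outside its range is refused whole. The fingers move at their own pace and stop on an object; FORCE is the grip in N (left out, the last holds). Time passes only in rows, so rows that repeat a pose let the fingers close. It gives the time, the measured TCP pose, the force, the opening and the grip force at its end, in the units of the state.
- telemetry.observe(): the state, without advancing time (a new reading comes with each control period).
- vision.get_image(name): name is "scene" or "top" or "wrist"; returns the picture (420x560x3 uint8, red, green, blue); there is no depth.
- vision.camera_info(name): a dict with "fov_y" (degrees; the focal length in pixels is half the picture's height over the tangent of half this angle, whatever the lens; pixels are square), "cx", "cy" (the principal point, pixels), "extrinsics" (4x4, takes a point from camera to world coordinates). Camera axes: x right, y down, z forward; pixel columns grow to the right and rows downward; lengths in m; the calibration is good to about 2 mm. A picture is of the moment at which its call begins: read the wrist's pose just before it. camera_info takes no time and is no camera call; for the wrist camera it gives the pose at the moment of the call.
- job.sign_off(): hands the job in; it is judged then, once.
The state is a dict: "clock": time; "joints": joint angles; "dq": joint speeds; "joint_efforts": joint torques, N m; "position": TCP position; "ee_rot": TCP orientation; "force": force on the tool from outside, world axes, zero at the start; "ft_torque": the same for the moment, N m; "width": opening from 0.0 (shut) to 1.0 (fully open); "gripper_force": force on a finger pad.
Only numpy, scipy, OpenCV 4.12 (cv2) and the standard library are available. Lean on these libraries where they do the work, as an engineer would, in place of code of your own. Each camera call takes 0.05 s, during which the arm holds its last target. There are 200 camera calls.

TASK

Lift the bigger of the two gears up off its post and set it down, not drop it, flat in the middle of the round black mat, teeth side down as it was on the post. Then draw the magnifying glass out of its slanting stand, turn it level and hold it still with its lens centred over the gear, about 10 cm above the top of the gear, touching neither the gear nor anything else. Finish while still holding it there; leave the small gear, the mug and the computer mouse alone.

Things in the scene. Friction and masses are not known exactly. Their poses are not given: they have to be found in the camera images.
- gear_stand: Fixed dark board, 75 (x) x 190 (y) x 12 mm, with two upright posts at y = +60 and -60 mm. A collar 28 mm across, its top 30 mm above the desk, carries each gear; above it a pin 10 mm thick reaches 85 mm above the desk. Origin: centre of underside; z up. Either gear may be on either post; the stand is on the robot's left or right, the magnifier stand on the other side.
- big_gear: The bigger white gear, loose, about 70 g: toothed disc 64 mm across the teeth, 12 mm thick, and on it a smooth round hub 34 mm in diameter from 12 to 36 mm above the underside, to grip from above; an 18 mm bore runs right through. Starts on a post, hub up. Origin: centre of underside (30 mm above the desk at the start); z along the bore, up through the hub.
- gear_top (a point): Centre of the top of the big gear's hub, 36 mm above its origin; z up as the gear's.
- small_gear: The smaller white gear, on the other post: disc 43 mm across the teeth and 12 mm thick, hub 26 mm in diameter up to 36 mm, bore 18 mm. Not to be disturbed. Origin: centre of the underside.
- mat: Round black rubber viewing mat, 100 mm in diameter and 4 mm thick, fixed to the desk. Origin: centre of the underside, on the desk.
- magnifier_stand: Fixed dark stand: base 140 (x, -85 to +55 mm) x 90 (y) x 14 mm; on it a socket rising towards the stand's own +x (roughly away from the robot; see its yaw) at 50 degrees above level. The socket is 50 mm deep, inside 22.4 mm wide (y) and 18.4 mm the other way, walls 4 mm. Origin: on the desk; z up.
- socket_mouth (a point): Centre of the socket's open mouth, 23 mm to -x of the stand's origin and 68 mm above the desk; axes as the stand's. The magnifier is drawn out along +x and up at 50 degrees.
- magnifier: Magnifying glass, loose, about 140 g, alike on both faces. Black handle 130 mm long, 20 wide (y), 16 thick (z), its first 50 mm in the socket; then a round steel frame 84 mm across, 10 mm thick, with a glass lens. Origin: centre of the handle's foot; x along the handle to the lens (50 degrees above level at the start), y level across the handle, z square to the lens.
- handle_grip (a point): Point on the handle's axis 90 mm from its foot, 40 mm outside the socket mouth at the start and about 100 mm above the desk: grip here across the 20 mm width; axes as the magnifier's.
- lens (a point): Centre of the lens, 170 mm from the handle's foot along the magnifier's x, 80 mm from handle_grip; axes as the magnifier's.
- mug: Blue mug, 80 mm across and 90 mm tall, handle at its +y, standing on the desk beyond the work. Not to be disturbed. Origin: centre of its underside.
- mouse: Black computer mouse, 105 (x) x 60 x 33 mm, lying on the desk beyond the work. Not to be disturbed. Origin: centre of its underside.
Not all that is in view belongs to the job. What is shaped like the magnifier_stand but orange or red is not meant.

How it is judged:
On the way, in this order (a step that is already met when the one before it is completed fails the run):
1. the big gear is held in the fingers, lifted clear above its post (height (world z) of big_gear above 0.087 m and contact force between the fingers and big_gear above 0.5 N), for 0.1 s.
2. the big gear lies flat in the middle of the mat, hub up, let go and at rest (horizontal distance between big_gear and mat below 0.022 m and z of big_gear in the frame of mat below 0.008 m and angle between big_gear's own z axis and vertical below 0.1 rad and contact force between the fingers and big_gear below 0.05 N and linear speed of big_gear below 0.02 m/s), for 0.2 s.
3. the magnifier is held in the fingers, drawn right out of its stand (distance of magnifier from where it was at the start of the episode above 0.055 m and contact force between the fingers and magnifier above 0.5 N and contact force between magnifier and magnifier_stand below 0.05 N), for 0.2 s.
At the end, for the whole second after the job is handed in: Gear flat (0.1 rad), hub up, untouched, within 22 mm of the mat's centre. Magnifier held still in the fingers, touching nothing else, level within 0.21 rad (either face up), lens centre within 25 mm of the gear's axis and 50 to 160 mm above the gear's top (horizontal distance between big_gear and mat below 0.022 m and z of big_gear in the frame of mat below 0.008 m and angle between big_gear's own z axis and vertical below 0.1 rad and contact force between each of the fingers, magnifier and big_gear below 0.05 N and angle between the z axis of magnifier and the z axis of mat, either way round below 0.21 rad and horizontal distance between lens and gear_top below 0.025 m and z of lens in the frame of mat between 0.09 and 0.2 m and contact force between the fingers and magnifier above 0.5 N and linear speed of magnifier below 0.03 m/s and angular speed of magnifier below 0.2 rad/s and contact force between magnifier and magnifier_stand below 0.05 N and contact force between magnifier and mat below 0.05 N and contact force between magnifier and gear_stand below 0.05 N and contact force between magnifier and small_gear below 0.05 N and contact force between magnifier and mug below 0.05 N and contact force between magnifier and mouse below 0.05 N); the arm keeps its last pose, push and grip.
It fails at once if the big gear is dropped (linear speed of big_gear above 0.6 m/s and contact force between the fingers and big_gear below 0.01 N).
It fails at once if the small gear is disturbed (distance of small_gear from where it was at the start of the episode above 0.02 m).
It fails at once if the mug is disturbed (distance of mug from where it was at the start of the episode above 0.02 m).
It fails at once if the mouse is disturbed (distance of mouse from where it was at the start of the episode above 0.02 m).
It also fails if it takes over 61 s, if anything falls off the work surface, if the arm or the gripper's body presses on something with over 40 N, if the wrist force passes 120 N, or if a joint passes its speed limit or range.

## Working session

There is one attempt and no reset: what is moved stays moved. The work goes in short steps, Python scripts to look and compute and a shell command to move; the robot and the scene stay as the last step left them, time stands still between calls to the robot, and variables do not carry over. Pictures are saved under pics/ and viewed, at most 10 in all, crops included, and the job is handed in when it is done.

```bash
mkdir -p pics; python3 - <<'E'
from cell import telemetry, vision
import cv2,numpy as np
s=telemetry.observe();print(s)
for n in("scene","top"):
    im=vision.get_image(n);cv2.imwrite(f"pics/{n}0.png",im[:,:,::-1]);c=vision.camera_info(n);print(n,c)
E
```

```text
{'clock': 0.0, 'joints': array([ 1.23141809,  0.43521366,  0.02497375,  1.57405865, -0.01161601,
        1.13399083, -0.07511943]), 'dq': array([ 2.08114637e-04,  8.83459365e-05,  1.79691570e-03, -5.83093452e-04,
        7.67444854e-04,  9.33169633e-04, -2.64898960e-04]), 'joint_efforts': array([ 1.03435315e-03, -6.67853379e+01,  9.85343568e-01, -3.14458644e+01,
       -6.05383096e-02,  4.29996278e-02,  1.90088031e-04]), 'position': array([ 0.14644219, -0.60709371,  0.22286564]), 'ee_rot': array([-3.11813555e+00, -3.70735439e-01,  4.76329558e-04]), 'force': array([ 0.72049052, -0.63985883,  0.00402547]), 'ft_torque': array([-0.01912039, -0.05728073, -0.00744399]), 'gripper_force': 0.0, 'width': 0.9994808121230526}
scene {'fov_y': 48.03995139965625, 'cx': 274.7350471404757, 'cy': 211.49989581308571, 'extrinsics': array([[ 0.58484755,  0.66273783, -0.46768784,  1.11757775],
       [ 0.81110881, -0.47251294,  0.3447231 , -0.33423264],
       [ 0.00747249, -0.58095619, -0.81390053,  1.11088441],
       [ 0.        ,  0.        ,  0.        ,  1.        ]])}
top {'fov_y': 55.48835811533711, 'cx': 282.7957138215336, 'cy': 209.33377892577116, 'extrinsics': array([[ 0.00447778, -0.99761726,  0.06884586,  0.46918316],
       [-0.99988296, -0.00547384, -0.0142862 ,  0.08614724],
       [ 0.01462901, -0.06877383, -0.99752501,  1.10344981],
       [ 0.        ,  0.        ,  0.        ,  1.        ]])}
```

View pics/scene0.png

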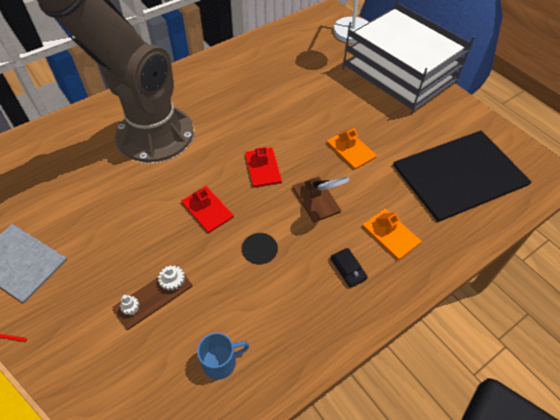

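View pics/top0.png

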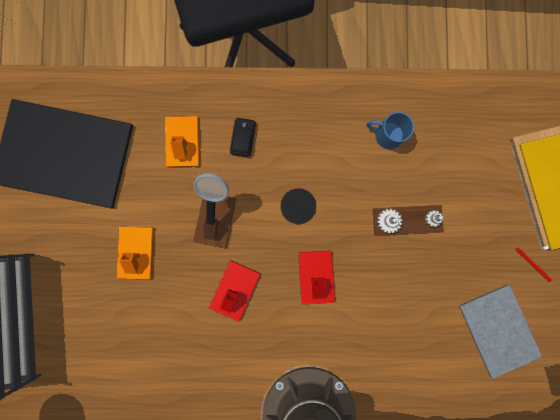

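Candidates for the magnifier stand are brown (215,218), orange (182,142) and (135,253), and red (235,291) and (317,277) in the top view. Brown is the dark one, and it is the only one holding a lens (211,187). The gears are at (390,220), the bigger, and (434,218). The mat is at (298,206). Next I'll measure and make the crop.

```bash
cat > h.py <<'E'
from cell import telemetry, vision
import cv2,numpy as np
from scipy.spatial.transform import Rotation as R
def cam(n):
    c=vision.camera_info(n);return c
def ray(c,uv):
    f=210/np.tan(np.radians(c["fov_y"]/2))
    d=np.array([(uv[0]-c["cx"])/f,(uv[1]-c["cy"])/f,1.]);E=np.asarray(c["extrinsics"])
    return E[:3,3],E[:3,:3]@d
def onz(c,uv,z):
    o,d=ray(c,uv);return o+d*(z-o[2])/d[2]
def tri(c1,u1,c2,u2):
    o,d=ray(c1,u1);p,e=ray(c2,u2)
    s=np.linalg.lstsq(np.c_[d,-e],p-o,rcond=None)[0]
    a=o+d*s[0];b=p+e*s[1];return (a+b)/2,np.linalg.norm(a-b)
def proj(c,P):
    f=210/np.tan(np.radians(c["fov_y"]/2));E=np.asarray(c["extrinsics"])
    q=E[:3,:3].T@(np.asarray(P)-E[:3,3]);return q[:2]/q[2]*f+[c["cx"],c["cy"]]
def blobs(m,amin=60):
    return [k for k in cv2.findContours(m.astype(np.uint8),0,1)[0] if cv2.contourArea(k)>amin]
E
python3 - <<'E'
from h import *
C={n:cam(n) for n in("top","scene")}
I={n:cv2.imread(f"pics/{n}0.png") for n in C}
for n in C:
    hsv=cv2.cvtColor(I[n],cv2.COLOR_BGR2HSV).astype(int);H,S,V=[hsv[...,i] for i in range(3)]
    boxes={"top":{"g":(370,450,200,240),"mat":(275,325,183,228),"st":(185,245,165,255),"lens":(185,240,165,212)},
     "scene":{"g":(110,200,255,330),"mat":(235,285,228,268),"st":(285,350,165,225),"lens":(300,352,170,195)}}[n]
    def box(k,m):
        z=np.zeros(m.shape,bool);a,b,c,d=boxes[k];z[c:d,a:b]=m[c:d,a:b];return z
    for k in blobs(box("g",(V>110)&(S<60))):
        (u,r)=cv2.minEnclosingCircle(k);print(n,"gear",np.round(u,1),round(r,1),onz(C[n],u,.042).round(4))
    for k in blobs(box("mat",(V<60)&(S<120))):
        e=cv2.fitEllipse(k);print(n,"mat",np.round(e[0],1),np.round(e[1],1),onz(C[n],e[0],.004).round(4))
    for k in blobs(box("lens",(S<70)&(V>70))):
        e=cv2.fitEllipse(cv2.convexHull(k));print(n,"lens",np.round(e[0],1),np.round(e[1],1),round(e[2],1),cv2.contourArea(k),onz(C[n],e[0],.16).round(4))
    if n=="top":
        m=box("st",(H<14)&(S>60)&(V<110))
        for k in blobs(m,150):
            q=cv2.boxPoints(cv2.minAreaRect(k));print("st",cv2.contourArea(k));print(np.round([onz(C[n],u,.014) for u in q],4))
        cv2.imwrite("pics/m.png",m*255)
        a=cv2.resize(I[n][160:260,180:250],None,fx=5.5,fy=5.5,interpolation=2);b=cv2.resize(I[n][190:250,365:450],None,fx=4.5,fy=5.5*100/60*60/60*60/100*100/60 if 0 else 4.5,interpolation=2)
        o=np.zeros((550,800,3),np.uint8);o[:a.shape[0],:a.shape[1]]=a;o[:b.shape[0],400:400+b.shape[1]]=b
        mm=cv2.resize((m*255).astype(np.uint8)[160:260,180:250],None,fx=2.5,fy=2.5);o[290:290+250,450:450+175]=mm[...,None]
        cv2.imwrite("pics/crop1.png",o)
E
```

```text
top gear [433.5 217.7] 8.6 [ 0.5221 -0.3326  0.042 ]
top gear [389.4 220.8] 12.6 [ 0.5133 -0.214   0.042 ]
top mat [298.2 205.8] [33.8 34.2] [0.5552 0.028  0.004 ]
top lens [210.7 187.2] [27.2 36.1] 112.2 733.5 [0.5859 0.2439 0.16  ]
st 1191.5
[[0.4559 0.313  0.014 ]
 [0.5926 0.2875 0.014 ]
 [0.5748 0.1992 0.014 ]
 [0.4383 0.2255 0.014 ]]
scene gear [128.9 303.5] 10.4 [ 0.5205 -0.3325  0.042 ]
scene gear [170.9 277.6] 13.3 [ 0.5176 -0.2154  0.042 ]
scene mat [259.3 248.3] [29.2 33.7] [0.5572 0.028  0.004 ]
scene lens [332.4 183.1] [ 7.8 35.9] 74.3 184.0 [0.5846 0.2431 0.16  ][ WARN:0@0.104] global loadsave.cpp:1063 imwrite_ Unsupported depth image for selected encoder is fallbacked to CV_8U.
```

View pics/crop1.png

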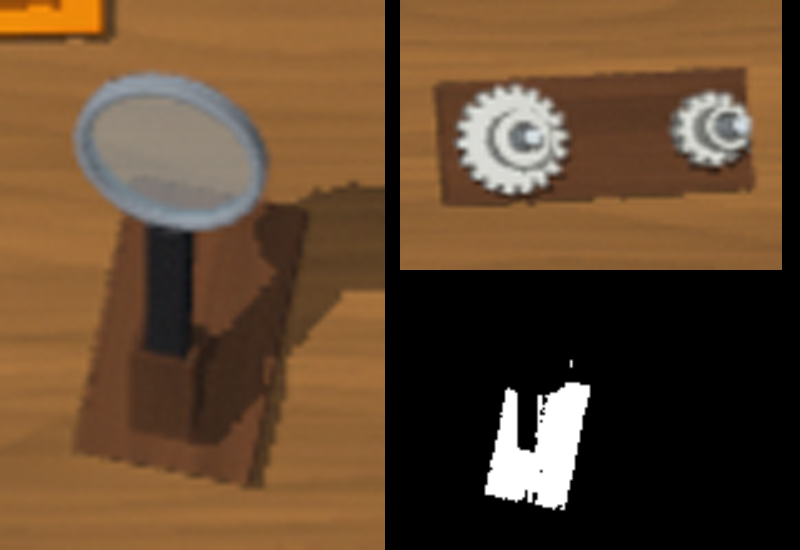

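The crop confirms both: the brown stand holds the magnifier, and the left gear (389,221), radius 12.6 px, is the bigger. The sizes agree too: base 139x90 mm and posts 118 mm apart. I'll go above the gear and refine with the wrist camera.

```bash
cat >> h.py <<'E'
def go(P,Rt,com=None):
    """tool-axis shift (cm) and turn (deg) from current pose to TCP P, orientation matrix Rt"""
    s=telemetry.observe();R0=R.from_rotvec(s["ee_rot"]).as_matrix()
    t=R0.T@(np.asarray(P)-s["position"])*100
    w=np.degrees(R.from_matrix(R0.T@Rt).as_rotvec());print("shift",t.round(2),"turn",w.round(1))
def ori(z,y):
    z=np.array(z,float);z/=np.linalg.norm(z);y=np.array(y,float);y-=z*(y@z);y/=np.linalg.norm(y)
    return np.c_[np.cross(y,z),y,z]
E
python3 - <<'E'
from h import *
go([.515,-.2147,.20],ori([0,0,-1],[.234,-.972,0]))
E
```

```text
shift [ 45.03 -29.5    2.33] turn [-0.1  0.   0. ]
```

```bash
python3 -m creep '9.18 5 -3.3 0 0 0 0;9.18 10 -6.6 0 0 0 0;9.18 15 -9.8 0 0 0 0;9.18 20 -13.1 0 0 0 0;9.18 25 -16.4 0 0 0 0'; python3 -m creep '9.18 5 -3.3 0 0 0 0;9.18 10 -6.6 1 0 0 0;9.18 15 -9.8 2 0 0 0;9.18 20 -13.1 2.3 0 0 0;9.18 20 -13.1 2.3 0 0 0'; python3 - <<'E'
from h import *
print(telemetry.observe()["joints"].round(2))
c=cam("wrist");im=vision.get_image("wrist");cv2.imwrite("pics/w1.png",im[:,:,::-1])
print(proj(c,[.515,-.2147,.066]),proj(c,[.515,-.2147,.085]),proj(c,[.515,-.2147,.042]),c["fov_y"])
go([.515,-.2147,.20],ori([0,0,-1],[.234,-.972,0]))
E
```

```text
clock: 0.72
position: [0.3521, -0.3879, 0.2235]
ee_rot: [-3.12, -0.371, 0.0]
force: [0.2, -0.4, -0.3]
width: 0.995
gripper_force: 0.0
clock: 1.35
position: [0.5178, -0.2097, 0.2]
ee_rot: [-3.115, -0.384, -0.001]
force: [-0.8, -0.1, -0.2]
width: 1.0
gripper_force: 0.0
[ 0.44  0.36 -0.2   1.76  0.08  1.03 -1.11]
[285.52879629 206.43389092] [285.7748146  211.68970493] [285.25732599 200.6343331 ] 67.52899187463703
shift [-0.14  0.17 -0.  ] turn [-0.1  0.   0.3]
```

View pics/w1.png

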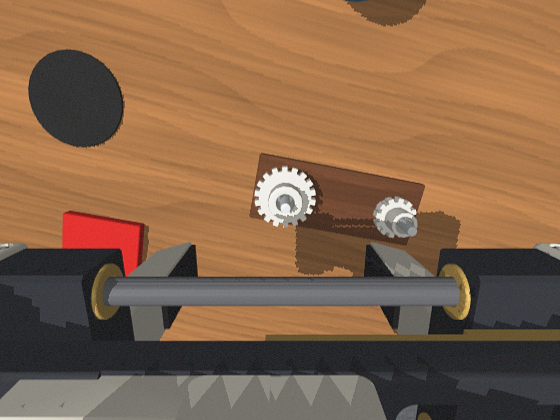

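The wrist view shows the big gear at about (285,197), the small gear at (396,217) and the mat at (76,98). I'll measure those.

```bash
python3 - <<'E'
from h import *
c=cam("wrist");im=cv2.imread("pics/w1.png")
hsv=cv2.cvtColor(im,cv2.COLOR_BGR2HSV).astype(int);H,S,V=[hsv[...,i] for i in range(3)]
z=np.zeros(V.shape,bool);z[155:235,240:425]=((V>110)&(S<60))[155:235,240:425]
for k in blobs(z,200):
    u,r=cv2.minEnclosingCircle(k);e=cv2.fitEllipse(cv2.convexHull(k));print("gear",np.round(u,1),round(r,1),np.round(e[0],1),np.round(e[1],1),onz(c,u,.040).round(4),onz(c,e[0],.040).round(4))
z[:]=0;z[40:155,15:135]=((V<75)&(S<120))[40:155,15:135]
for k in blobs(z,2000):
    e=cv2.fitEllipse(k);print("mat",np.round(e[0],1),onz(c,e[0],.004).round(4))
E
```

```text
gear [396.4 218.7] 24.3 [396.1 218.5] [41.7 48.6] [ 0.5216 -0.338   0.04  ] [ 0.5217 -0.3377  0.04  ]
gear [284.6 196.4] 31.1 [284.6 196.4] [61.2 61.7] [ 0.5167 -0.2164  0.04  ] [ 0.5167 -0.2165  0.04  ]
mat [75.5 97.8] [0.5601 0.0254 0.004 ]
```

```bash
python3 -m creep '9.18 -0.1 0.25 4 0 0 0;9.18 -0.1 0.25 8 0 0 0;9.18 -0.1 0.25 11 0 0 0;9.18 -0.1 0.25 13.2 0 0 0;9.18 -0.1 0.25 13.2 0 0 0'; python3 -m creep '2 0 0 0 0 0 0;2 0 0 0 0 0 0;2 0 0 0 0 0 0;2 0 0 0 0 0 0;2 0 0 0 0 0 0' 25;python3 -m creep '2 0 0 0 0 0 0;2 0 0 0 0 0 0'
```

```text
clock: 2.02
position: [0.5122, -0.219, 0.0672]
ee_rot: [-3.119, -0.368, 0.006]
force: [0.3, 0.5, 0.3]
width: 0.999
gripper_force: 0.0
clock: 2.65
position: [0.5145, -0.2179, 0.0688]
ee_rot: [3.119, 0.371, 0.0]
force: [0.6, 0.3, 0.7]
width: 0.505
gripper_force: 0.0
clock: 2.9
position: [0.5145, -0.2179, 0.0686]
ee_rot: [-3.12, -0.371, 0.0]
force: [-0.1, 0.6, 0.7]
width: 0.287
gripper_force: 0.0
```

```bash
python3 -m creep '2.6 0 0 0 0 0 0'; python3 - <<'E'
from h import *
for n in("wrist",):
    im=vision.get_image(n);cv2.imwrite(f"pics/{n}2.png",im[:,:,::-1])
E
```

```text
clock: 3.02
position: [0.5144, -0.218, 0.0686]
ee_rot: [3.12, 0.371, -0.0]
force: [0.2, -0.2, -1.0]
width: 0.284
gripper_force: 0.0
```

View pics/wrist2.png

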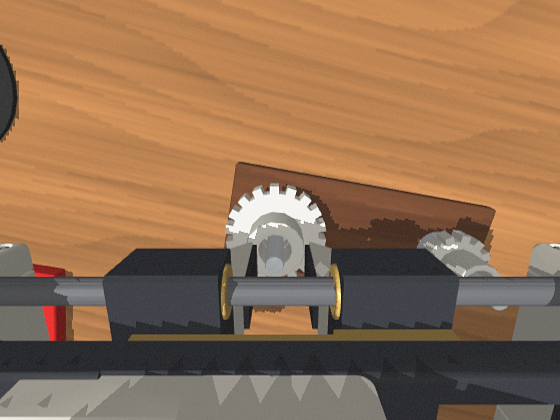

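```bash
python3 - <<'E'
from h import *
c=cam("wrist");s=telemetry.observe();Rm=R.from_rotvec(s["ee_rot"]).as_matrix();p=s["position"]
for k,d in(("tcp",0),("tip",.022)):
    print(k,proj(c,p+Rm[:,2]*d).round(1),[proj(c,p+Rm@[0,y,d]).round(1) for y in(-.013,.013)])
for z in(.042,.066,.085):print(z,proj(c,[.5155,-.2155,z]).round(1))
# extrinsic of cam in tool
E=c["extrinsics"];print((Rm.T@(E[:3,3]-p)).round(3),(Rm.T@E[:3,:3]).round(2))
E
```

```text
tcp [280.9 260.3] [array([257.5, 260.3]), array([304.3, 260.4])]
tip [280.9 245.6] [array([260. , 245.5]), array([301.7, 245.6])]
0.042 [277.5 240.6]
0.066 [277.1 255.9]
0.085 [276.6 271.1]
[ 0.073 -0.    -0.161] [[ 0.   -0.96 -0.27]
 [ 1.    0.   -0.  ]
 [ 0.   -0.27  0.96]]
```

```bash
python3 - <<'E'
import cv2
a=cv2.imread("pics/wrist2.png")[170:340,200:360];cv2.imwrite("pics/crop2.png",cv2.resize(a,None,fx=3.5,fy=3.5,interpolation=2))
E
```

```text
(no output)
```

View pics/crop2.png

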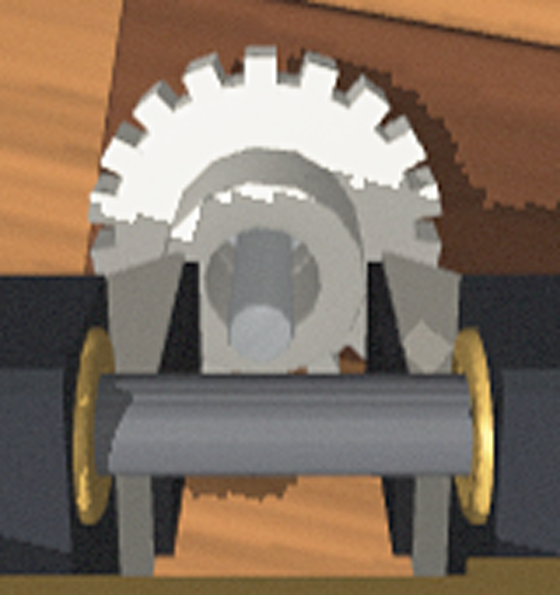

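The pads flank the hub, which sits between them, but there's no force reading yet. I'll close fully.

```bash
python3 -m creep '0 0 0 0 0 0 0;0 0 0 0 0 0 0;0 0 0 0 0 0 0' 25; python3 - <<'E'
from h import *
c=cam("wrist");s=telemetry.observe();print(s["width"],s["gripper_force"])
im=vision.get_image("wrist");cv2.imwrite("pics/wrist3.png",im[:,:,::-1])
a=cv2.imread("pics/wrist2.png").astype(int);print(np.abs(a-im[:,:,::-1]).max(2)[170:270,225:330].mean())
E
```

```text
clock: 3.45
position: [0.5137, -0.2149, 0.0685]
ee_rot: [-3.116, -0.374, 0.003]
force: [-3.4, 8.5, 5.0]
width: 0.098
gripper_force: 25.0
0.09760873250407288 24.99608427286148
37.962380952380954
```

```bash
python3 - <<'E'
import cv2
a=cv2.imread("pics/wrist3.png")[150:350,180:380];cv2.imwrite("pics/crop3.png",cv2.resize(a,None,fx=3,fy=3,interpolation=2))
E
```

```text
(no output)
```

View pics/crop3.png

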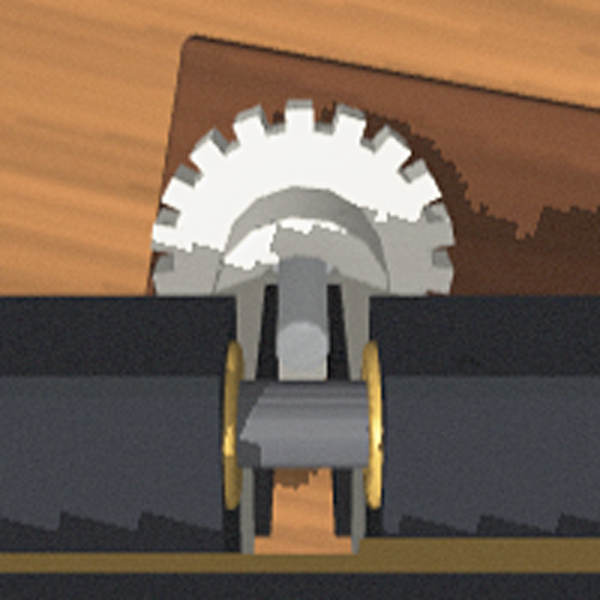

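```bash
python3 -c "
from cell import arm
print(arm.tip_reach,[a for a in dir(arm) if a[0]!='_'])"; python3 -m creep '9.18 0 0 0 0 0 0;9.18 0 0 0 0 0 0;9.18 0 0 0 0 0 0;9.18 0 0 0 0 0 0;9.18 0 0 0 0 0 0';python3 -m creep '9.18 0 0 0 0 0 0;9.18 0 0 0 0 0 0;9.18 0 0 0 0 0 0;9.18 0 0 0 0 0 0'; python3 - <<'E'
from h import *
s=telemetry.observe();print(s["joints"].round(3),s["joint_efforts"].round(1))
for n in("scene","top"):
    im=vision.get_image(n);cv2.imwrite(f"pics/{n}4.png",im[:,:,::-1]);c=cam(n)
    for z in(.0466,.0686):print(n,z,proj(c,[s["position"][0],s["position"][1],z]).round(0))
a=cv2.imread("pics/scene4.png")[220:345,90:245];cv2.imwrite("pics/crop4.png",cv2.resize(a,None,fx=4.5,fy=4.5,interpolation=2))
E
```

```text
0.022 ['PlanningError', 'tip_reach']
clock: 4.12
position: [0.5144, -0.2181, 0.0686]
ee_rot: [3.12, 0.371, -0.0]
force: [-0.9, -0.5, 0.3]
width: 0.593
gripper_force: 0.0
clock: 4.62
position: [0.5145, -0.218, 0.0686]
ee_rot: [3.12, 0.371, 0.0]
force: [-1.0, -0.6, 0.1]
width: 0.988
gripper_force: 0.0
[ 0.43   0.514 -0.173  1.892  0.125  0.746 -1.146] [  0.  -64.4  -2.1 -23.5  -0.   -0.1   0. ]
scene 0.0466 [169. 276.]
scene 0.0686 [168. 272.]
top 0.0466 [391. 220.]
top 0.0686 [394. 220.]
```

View pics/crop4.png

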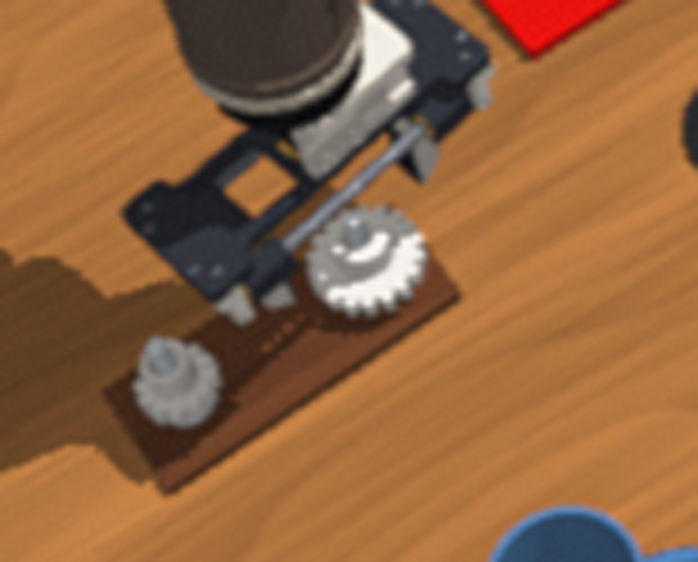

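The scene crop shows the fingertips sitting above the hub, higher than expected. When they closed they took the pin, and the gear hasn't moved. I'll half-close, centre up and feel my way down in small steps.

```bash
python3 -m creep '5.5 0.3 -0.25 0 0 0 0;5.5 0.3 -0.25 0 0 0 0;5.5 0.3 -0.25 0 0 0 0;5.5 0.3 -0.25 0 0 0 0;5.5 0.3 -0.25 0 0 0 0'; python3 -m creep '5.5 0 0 0.5 0 0 0;5.5 0 0 1 0 0 0;5.5 0 0 1 0 0 0'; python3 -m creep '5.5 0 0 0.3 0 0 0;5.5 0 0 0.3 0 0 0'
```

```text
clock: 5.35
position: [0.5168, -0.2149, 0.0686]
ee_rot: [3.12, 0.371, -0.0]
force: [-0.1, 0.1, -0.1]
width: 0.602
gripper_force: 0.0
clock: 5.72
position: [0.5164, -0.2147, 0.058]
ee_rot: [-3.119, -0.371, 0.002]
force: [-0.1, -0.5, 0.0]
width: 0.599
gripper_force: 0.0
clock: 5.98
position: [0.5167, -0.2148, 0.0554]
ee_rot: [-3.12, -0.371, 0.0]
force: [0.2, -0.5, 0.3]
width: 0.597
gripper_force: 0.0
```

```bash
python3 -m creep '5.5 0 0 0.3 0 0 0;5.5 0 0 0.3 0 0 0';python3 -m creep '5.5 0 0 0.3 0 0 0;5.5 0 0 0.3 0 0 0'; python3 - <<'E'
from h import *
im=vision.get_image("wrist");cv2.imwrite("pics/w5.png",im[:,:,::-1])
a=cv2.imread("pics/w5.png")[150:350,180:380];cv2.imwrite("pics/crop5.png",cv2.resize(a,None,fx=3,fy=3,interpolation=2))
E
```

```text
clock: 6.22
position: [0.5167, -0.2148, 0.0524]
ee_rot: [-3.119, -0.371, 0.001]
force: [0.7, 0.7, -0.3]
width: 0.596
gripper_force: 0.0
clock: 6.48
position: [0.5166, -0.2148, 0.0494]
ee_rot: [-3.12, -0.371, 0.001]
force: [-0.2, -0.9, 1.1]
width: 0.596
gripper_force: 0.0
```

View pics/crop5.png

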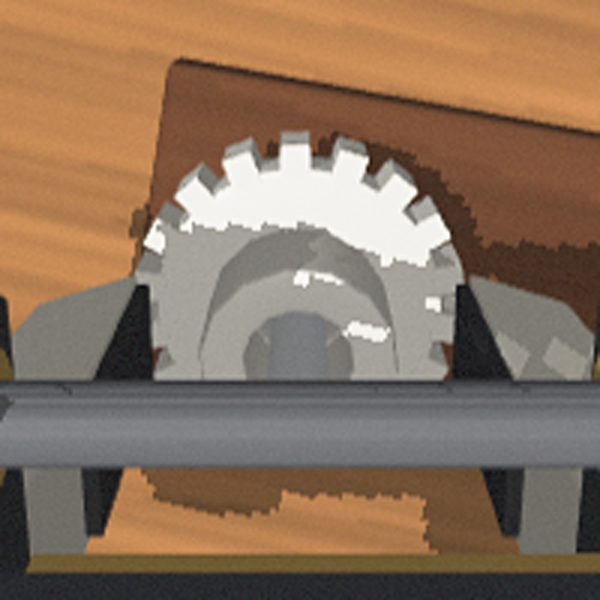

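The pads now flank the hub, with tips about 13 mm above the disc. By scale, the true fingertips sit some 2.5 cm behind the nominal point. I'll go down 5 mm more and close.

```bash
python3 -m creep '5.5 0 0 0.5 0 0 0;5.5 0 0 0.5 0 0 0'; python3 -m creep '0 0 0 0 0 0 0;0 0 0 0 0 0 0;0 0 0 0 0 0 0;0 0 0 0 0 0 0;0 0 0 0 0 0 0' 25
```

```text
clock: 6.78
position: [0.5165, -0.2147, 0.0442]
ee_rot: [-3.119, -0.371, 0.001]
force: [-0.7, 0.9, 0.6]
width: 0.602
gripper_force: 0.0
clock: 7.4
position: [0.5169, -0.2148, 0.0447]
ee_rot: [3.12, 0.371, 0.0]
force: [-0.5, -0.1, 1.3]
width: 0.365
gripper_force: 25.0
```

Width 33.6 mm and 25 N: the hub is gripped. Lifting.

```bash
python3 -m creep '0 0 0 -2 0 0 0;0 0 0 -4 0 0 0;0 0 0 -6 0 0 0;0 0 0 -8 0 0 0;0 0 0 -8 0 0 0'; python3 -m creep '0 0 0 0 0 0 0'; python3 - <<'E'
from h import *
go([.5575,.027,.125],ori([0,0,-1],[.234,-.972,0]))
im=vision.get_image("top");cv2.imwrite("pics/t6.png",im[:,:,::-1])
E
```

```text
clock: 8.02
position: [0.5177, -0.2151, 0.1258]
ee_rot: [3.118, 0.371, 0.004]
force: [0.8, -0.2, -2.0]
width: 0.369
gripper_force: 25.0
clock: 8.15
position: [0.5163, -0.2147, 0.1238]
ee_rot: [-3.119, -0.371, 0.001]
force: [-0.3, 0.9, -0.9]
width: 0.368
gripper_force: 25.0
shift [  9.67 -22.53  -0.11] turn [-0.  0.  0.]
```

```bash
python3 -m creep '0 1.9 -4.5 0 0 0 0;0 3.9 -9 0 0 0 0;0 5.8 -13.5 0 0 0 0;0 7.7 -18 0 0 0 0;0 9.7 -22.5 0 0 0 0'; python3 -m creep '0 0 0 0 0 0 0;0 0 0 3 0 0 0;0 0 0 6 0 0 0;0 0 0 9 0 0 0;0 0 0 9 0 0 0'; python3 - <<'E'
from h import *
im=vision.get_image("top");cv2.imwrite("pics/t7.png",im[:,:,::-1]);im=vision.get_image("wrist");cv2.imwrite("pics/w7.png",im[:,:,::-1])
print(telemetry.observe())
E
```

```text
clock: 8.82
position: [0.5579, 0.0281, 0.1236]
ee_rot: [3.12, 0.371, -0.002]
force: [0.5, -0.3, -0.7]
width: 0.372
gripper_force: 25.0
clock: 9.45
position: [0.5559, 0.0254, 0.0321]
ee_rot: [3.119, 0.37, -0.009]
force: [0.2, 0.0, -1.0]
width: 0.366
gripper_force: 25.0
{'clock': 9.55, 'joints': array([ 0.00308499,  0.56627626, -0.20218737,  1.91209853,  0.17231248,
        0.68052655, -1.63736997]), 'dq': array([ 0.00014053, -0.02157545, -0.00479852, -0.01717384, -0.00139243,
        0.00012405, -0.00175827]), 'joint_efforts': array([ 9.25413624e-03, -6.47487760e+01, -2.59491272e+00, -2.09237444e+01,
        1.56863371e-02, -6.78354548e-02, -9.87562904e-03]), 'position': array([0.55824171, 0.02611008, 0.03475004]), 'ee_rot': array([ 3.11952873e+00,  3.70092837e-01, -1.15326662e-03]), 'force': array([ 0.46518589, -0.08278662, -0.47259902]), 'ft_torque': array([ 0.03796805, -0.01379752,  0.03632768]), 'gripper_force': 24.99993729405105, 'width': 0.36581912342644846}
```

```bash
python3 -m creep '0 0 0 0.7 0 0 0;0 0 0 1.3 0 0 0;0 0 0 1.3 0 0 0;0 0 0 1.3 0 0 0';python3 -m creep '0 0 0 0.2 0 0 0;0 0 0 0.2 0 0 0;0 0 0 0.2 0 0 0'
```

```text
clock: 10.05
position: [0.5584, 0.0267, 0.0218]
ee_rot: [3.12, 0.371, 0.0]
force: [0.3, 1.3, -0.8]
width: 0.368
gripper_force: 25.0
clock: 10.42
position: [0.5584, 0.0267, 0.0196]
ee_rot: [3.12, 0.371, 0.0]
force: [-0.4, -0.1, -0.0]
width: 0.363
gripper_force: 25.0
```

```bash
python3 -m creep '0 0 0 0.15 0 0 0;0 0 0 0.15 0 0 0;0 0 0 0.15 0 0 0'
```

```text
clock: 10.8
position: [0.5585, 0.0267, 0.0186]
ee_rot: [3.119, 0.371, 0.001]
force: [-1.7, 0.2, 6.2]
width: 0.367
gripper_force: 25.0
```

Contact at 6 N. I'll release only to 5.5 cm, then rise.

```bash
python3 -m creep '3.8 0 0 -0.05 0 0 0;4.2 0 0 -0.05 0 0 0;5.5 0 0 -0.05 0 0 0;5.5 0 0 -0.05 0 0 0;5.5 0 0 -0.05 0 0 0'; python3 -m creep '6 0 0 0 0 0 0;6 0 0 0 0 0 0;6 0 0 -2 0 0 0;6 0 0 -5 0 0 0;6 0 0 -9 0 0 0'; python3 -m creep '6 0 0 -5 0 0 0;6 0 0 -11 0 0 0;6 0 0 -15 0 0 0;6 0 0 -15 0 0 0';  python3 - <<'E'
from h import *
c=cam("wrist");im=vision.get_image("wrist")[:,:,::-1];cv2.imwrite("pics/w8.png",im)
print(telemetry.observe()["joints"].round(2))
print("pred gear disc",proj(c,[.5585,.0267,.016]).round(1),"mat",proj(c,[.558,.027,.004]))
hsv=cv2.cvtColor(im.copy(),cv2.COLOR_BGR2HSV).astype(int);H,S,V=[hsv[...,i] for i in range(3)]
for nm,m,a in(("white",(V>100)&(S<60),700),("dark",(V<75)&(S<120),1500)):
  for k in blobs(m[:240],a):
    e=cv2.fitEllipse(cv2.convexHull(k));print(nm,np.round(e[0],1),np.round(e[1],1),onz(c,e[0],.014 if nm=="white" else .004).round(4))
E
```

```text
clock: 11.42
position: [0.5583, 0.0267, 0.0185]
ee_rot: [3.12, 0.371, -0.0]
force: [-0.2, -0.8, 0.4]
width: 0.598
gripper_force: 0.0
clock: 12.05
position: [0.5576, 0.0265, 0.1089]
ee_rot: [-3.12, -0.371, 0.003]
force: [1.0, 0.5, 0.1]
width: 0.655
gripper_force: 0.0
clock: 12.55
position: [0.5601, 0.027, 0.2622]
ee_rot: [3.119, 0.371, 0.01]
force: [-0.6, -0.2, -1.0]
width: 0.65
gripper_force: 0.0
[ 0.04  0.31 -0.24  1.67  0.08  1.17 -1.56]
pred gear disc [280.6 184.2] mat [280.29912729 182.8897686 ]
white [280.1 182.4] [49.1 49.5] [0.5602 0.0277 0.014 ]
white [ 23.3 111.5] [ 46.6 134.4] [0.572  0.3593 0.014 ]
dark [278.4 180.2] [71.7 72.8] [0.561  0.0303 0.004 ]
dark [180.5  10.2] [60.3 76.4] [0.7307 0.1897 0.004 ]
```

View pics/w8.png

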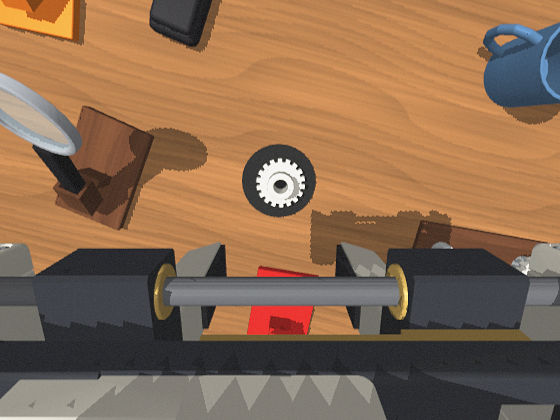

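The wrist view shows the gear flat on the mat: gear (280,182), mat (278,180), under 3 mm apart. The magnifier handle is at upper left (60,170) with its stand at (105,165). Now I'll plan the magnifier approach, allowing for the true fingertip offset of about -4 mm along tool z.

```bash
cat >> h.py <<'E'
psi=np.radians(-10.6);hx=np.array([np.cos(psi),np.sin(psi),0]);my=np.array([-np.sin(psi),np.cos(psi),0])
G=np.array([.534,.253,.0987])
def tool(t,s=-1): 
    t=np.radians(t);return ori(np.sin(t)*hx-np.cos(t)*np.array([0,0,1]),s*my)
E
python3 - <<'E'
from h import *
Rt=tool(40);P=G+.017*Rt[:,2];print(P)
go(P-.11*Rt[:,2],Rt)
E
```

```text
[0.54474092 0.25098989 0.08567724]
shift [ -2.6  -25.03   8.97] turn [-8.4 39.2 23.2]
```

```bash
python3 -m creep '6.5 -1 -5 0 -1.5 7.5 4.5;6.5 -2.6 -10 0 -3.2 15 9;6.5 -2.6 -15 1 -5 23 13.5;6.5 -2.6 -20 3 -6.7 31 18;6.5 -2.6 -25 6 -8.4 39.2 23.2'; python3 -m creep '6.5 0 0 0 0 0 0;6.5 0 0 0 0 0 0'; python3 - <<'E'
from h import *
print(telemetry.observe()["joints"].round(2))
Rt=tool(40);P=G+.017*Rt[:,2]
go(P-.11*Rt[:,2],Rt)
c=cam("wrist");im=vision.get_image("wrist")[:,:,::-1];cv2.imwrite("pics/w9.png",im)
hu=hx*np.cos(np.radians(50))+np.array([0,0,np.sin(np.radians(50))])
for k in(-40,0,38,80,122):print(k,proj(c,G+hu*k/1000).round(0))
hsv=cv2.cvtColor(im.copy(),cv2.COLOR_BGR2HSV).astype(int);H,S,V=[hsv[...,i] for i in range(3)]
m=(V<60)&(S<110)
for y in range(0,260,15):
    r=np.flatnonzero(m[y,150:410]);print(y,(r[0]+150,r[-1]+150,len(r)) if len(r) else None,end=' ')
E
```

```text
clock: 13.22
position: [0.5064, 0.1518, 0.2346]
ee_rot: [3.012, 0.001, 0.572]
force: [0.1, -0.4, -0.6]
width: 0.707
gripper_force: 0.0
clock: 13.48
position: [0.5072, 0.152, 0.2357]
ee_rot: [3.013, 0.002, 0.573]
force: [-0.5, -0.6, 0.1]
width: 0.706
gripper_force: 0.0
[-0.63  0.1   0.05  2.08  0.4   0.72 -2.42]
shift [ -5.21 -11.61   4.11] turn [-1.4 18.  10.7]
-40 [170. 252.]
0 [167. 227.]
38 [163. 198.]
80 [158. 159.]
122 [152. 110.]
0 None 15 None 30 (np.int64(228), np.int64(240), 13) 45 (np.int64(223), np.int64(268), 46) 60 (np.int64(221), np.int64(266), 46) 75 (np.int64(218), np.int64(263), 46) 90 (np.int64(216), np.int64(261), 46) 105 (np.int64(227), np.int64(258), 32) 120 None 135 None 150 None 165 None 180 (np.int64(339), np.int64(376), 37) 195 (np.int64(152), np.int64(390), 32) 210 (np.int64(151), np.int64(394), 49) 225 (np.int64(153), np.int64(392), 46) 240 (np.int64(155), np.int64(380), 65) 255 (np.int64(150), np.int64(409), 60)
```

j7 is nearing its limit, so I'll use the half-turned grasp and spin back about tool z.

```bash
for i in 1 2 3; do python3 -m creep '6.5 0 0 0 0 0 -10.5;6.5 0 0 0 0 0 -21;6.5 0 0 0 0 0 -31.5;6.5 0 0 0 0 0 -42;6.5 0 0 0 0 0 -52.5' | grep -E 'clock|pos'; done; python3 - <<'E'
from h import *
print(telemetry.observe()["joints"].round(2))
Rt=tool(40,1);P=G+.017*Rt[:,2]
go(P-.11*Rt[:,2],Rt)
E
```

```text
clock: 14.15
position: [0.5082, 0.1501, 0.2364]
clock: 14.78
position: [0.5082, 0.1501, 0.2364]
clock: 15.4
position: [0.5082, 0.1501, 0.2364]
[-0.41  0.11 -0.19  2.06  0.44  0.74  0.3 ]
shift [9.43 8.88 4.11] turn [ -2.1 -17.9 -11.6]
```

```bash
python3 -m creep '6.5 3 2.5 0.5 -0.5 -4 -3;6.5 6 5 1 -1 -9 -6;6.5 9.4 8.9 2 -1.6 -14 -9;6.5 9.4 8.9 4.1 -2.1 -17.9 -11.6;6.5 9.4 8.9 4.1 -2.1 -17.9 -11.6'; python3 - <<'E'
from h import *
print(telemetry.observe()["joints"].round(2))
Rt=tool(40,1);P=G+.017*Rt[:,2]
go(P-.11*Rt[:,2],Rt)
E
```

```text
clock: 16.02
position: [0.4746, 0.2645, 0.1682]
ee_rot: [0.227, 2.438, -0.086]
force: [-0.4, 0.6, 0.8]
width: 0.712
gripper_force: 0.0
[-0.83  0.29 -0.26  2.26  1.21  0.79 -0.66]
shift [-0.17 -0.04 -0.09] turn [-0.2 -0.2  0. ]
```

```bash
python3 - <<'E'
from h import *
c=cam("wrist");im=vision.get_image("wrist")[:,:,::-1].copy();cv2.imwrite("pics/w10.png",im)
hu=hx*np.cos(np.radians(50))+np.array([0,0,np.sin(np.radians(50))]);mz=np.cross(hu,my)
V=im.max(2).astype(int);S=V-im.min(2)
for k in(-30,-15,0,10,20,30,80):
    a,b=[proj(c,G+hu*k/1000+mz*.008+my*s).round(0) for s in(-.01,.01)];y=int((a+b)[1]/2);s=''
    if 0<=y<420:
        l=int(min(a[0],b[0]))-25;s=' '.join(map(str,V[y,max(l,0):l+100:4]))
    print(k,a,b,'from',l,s)
E
```

```text
-30 [267. 179.] [292. 179.] from 242 203 148 151 149 148 152 164 168 43 55 54 55 55 56 152 146 127 133 137 138 191 200 198 195 193
-15 [267. 198.] [292. 198.] from 242 193 196 197 202 202 201 200 205 44 52 56 50 53 50 200 194 195 194 196 192 195 201 204 204 204
0 [267. 216.] [292. 216.] from 242 209 209 209 209 209 210 205 208 45 55 54 52 57 49 198 197 202 201 201 205 201 203 206 207 116
10 [267. 228.] [292. 228.] from 242 116 30 34 32 34 31 28 35 50 50 55 51 50 52 207 209 207 202 201 200 201 202 203 202 109
20 [267. 240.] [292. 240.] from 242 25 55 49 41 46 44 43 41 51 56 55 47 55 52 194 198 198 205 207 205 209 207 203 204 199
30 [267. 252.] [292. 252.] from 242 195 46 52 52 54 55 54 52 47 50 50 55 49 55 214 210 212 210 206 205 199 194 192 186 183
80 [267. 311.] [291. 311.] from 242 197 232 232 232 230 232 230 229 232 232 232 231 231 232 220 162 164 166 160 161 167 197 222 39 36
```

The handle runs straight in view, 272-297 px against a predicted 267-292, so I'll correct +4 mm in tool y and go in.

```bash
python3 -m creep '6.5 -0.2 0.35 3 0 0 0;6.5 -0.2 0.35 6 0 0 0;6.5 -0.2 0.35 8.5 0 0 0;6.5 -0.2 0.35 10.9 0 0 0;6.5 -0.2 0.35 10.9 0 0 0'; python3 -m creep '0 0 0 0 0 0 0;0 0 0 0 0 0 0;0 0 0 0 0 0 0;0 0 0 0 0 0 0;0 0 0 0 0 0 0' 40;  python3 -m creep '0 0 0 0 0 0 0;0 0 0 0 0 0 0'
```

```text
clock: 16.7
position: [0.5482, 0.2536, 0.0884]
ee_rot: [0.236, 2.434, -0.084]
force: [0.3, -0.2, 0.3]
width: 0.707
gripper_force: 0.0
clock: 17.32
position: [0.5463, 0.256, 0.0881]
ee_rot: [0.228, 2.434, -0.082]
force: [-2.1, -7.5, 0.1]
width: 0.219
gripper_force: 38.8
clock: 17.58
position: [0.5463, 0.2556, 0.0879]
ee_rot: [0.229, 2.434, -0.083]
force: [-2.2, -4.0, 4.9]
width: 0.213
gripper_force: 39.8
```

```bash
python3 -m creep '0 -0.5 0 -0.09 0 0 0;0 -1 0 -0.17 0 0 0;0 -1.5 0 -0.26 0 0 0;0 -2 0 -0.35 0 0 0;0 -2 0 -0.35 0 0 0' 40; python3 -m creep '0 -1 0 -0.17 0 0 0;0 -2 0 -0.35 0 0 0;0 -3 0 -0.52 0 0 0;0 -4 0 -0.7 0 0 0;0 -5 0 -0.9 0 0 0'; python3 -m creep '0 -1 0 -0.17 0 0 0;0 -2 0 -0.35 0 0 0;0 -3 0 -0.5 0 0 0;0 -3 0 -0.5 0 0 0'; python3 -c "
from h import *
print(telemetry.observe()['joints'].round(2))"
```

```text
clock: 18.2
position: [0.5598, 0.2537, 0.1042]
ee_rot: [0.229, 2.433, -0.081]
force: [-0.3, -3.9, -0.1]
width: 0.214
gripper_force: 39.9
clock: 18.82
position: [0.5918, 0.2496, 0.1436]
ee_rot: [0.227, 2.433, -0.078]
force: [-0.3, 0.7, -1.8]
width: 0.217
gripper_force: 39.8
clock: 19.32
position: [0.6115, 0.2454, 0.167]
ee_rot: [0.229, 2.432, -0.078]
force: [0.3, -0.3, -0.8]
width: 0.213
gripper_force: 39.8
[-0.66  0.39 -0.14  2.09  1.28  0.64 -0.46]
```

Drawn out about 10 cm and held. Now raise and level.

```bash
cat >> h.py <<'E'
Rf=tool(-10,1);L=np.array([.559,.027,.145]);PF=L-.0776*hx+.017*Rf[:,2]
E
python3 - <<'E'
from h import *
print(PF);go([.55,.22,.28],Rf)
E
```

```text
[0.47982257 0.04181765 0.12825827]
shift [ -3.03  -3.59 -12.25] turn [ 0.2 50.1 -0.1]
```

```bash
python3 -m creep '0 -1 0 -4 0 6 0;0 -2 -1 -8 0 14 0;0 -3 -2 -12.2 0 22 0;0 -3 -3.6 -12.2 0 30 0;0 -3 -3.6 -12.2 0 38 0'; python3 -m creep '0 0 0 0 0 6 0;0 0 0 0 0 12 0;0 0 0 0 0 12 0'; python3 - <<'E'
from h import *
print(telemetry.observe()["joints"].round(2));go(PF+[0,0,.1],Rf)
E
```

```text
clock: 19.95
position: [0.5491, 0.22, 0.2824]
ee_rot: [0.286, 3.094, 0.005]
force: [1.3, -0.5, -2.5]
width: 0.216
gripper_force: 39.8
clock: 20.32
position: [0.5506, 0.2178, 0.2766]
ee_rot: [-0.28, -2.953, -0.024]
force: [0.6, -0.0, -1.7]
width: 0.213
gripper_force: 39.8
[-0.2   0.47 -0.33  1.42  0.03  1.41  0.88]
shift [  2.74 -18.62   5.41] turn [-0.  -0.1 -0.2]
```

```bash
python3 -m creep '0 0.7 -4 0 0 0 0;0 1.4 -8 1 0 0 0;0 2 -12 2 0 0 0;0 2.7 -16 4 0 0 0;0 2.7 -18.6 5.4 0 0 0'; python3 -m creep '0 0 0 0 0 0 0;0 0 0 0 0 0 0'; python3 - <<'E'
from h import *
go(PF,Rf);pts={}
for n in("top","scene"):
    c=cam(n);im=vision.get_image(n)[:,:,::-1].copy();cv2.imwrite(f"pics/{n}11.png",im)
    pl=proj(c,L+[0,0,.1]);print(n,"pred lens",pl.round(1))
    hsv=cv2.cvtColor(im,cv2.COLOR_BGR2HSV).astype(int);S,V=hsv[...,1],hsv[...,2]
    m=(S<75)&(V>75);x,y=pl.astype(int);z=np.zeros_like(m);z[y-30:y+30,x-35:x+35]=m[y-30:y+30,x-35:x+35]
    for k in blobs(z,100):
        e=cv2.fitEllipse(cv2.convexHull(k));print(np.round(e[0],1),np.round(e[1],1),round(e[2]),cv2.contourArea(k),onz(c,e[0],.245).round(4))
E
```

```text
clock: 20.95
position: [0.4779, 0.0417, 0.2293]
ee_rot: [-0.276, -2.958, -0.023]
force: [0.3, 0.4, -0.9]
width: 0.211
gripper_force: 39.8
clock: 21.2
position: [0.4795, 0.0443, 0.2302]
ee_rot: [-0.274, -2.957, -0.026]
force: [0.4, 0.9, -0.6]
width: 0.212
gripper_force: 39.8
shift [-1.82 -0.25 10.03] turn [0.1 0.1 0. ]
top pred lens [304.5 195.3]
[312.3 187.6] [66.6 91.2] 159 2906.0 [0.5759 0.0101 0.245 ]
scene pred lens [257.4 195.2]
[258.5 194.9] [30.4 36.6] 90 835.0 [0.56   0.0295 0.245 ]
```

```bash
python3 -m creep '0 -0.5 -0.2 3 0 0 0;0 -1 -0.2 6 0 0 0;0 -1.5 -0.2 8.5 0 0 0;0 -1.8 -0.2 10 0 0 0;0 -1.8 -0.2 10 0 0 0'; python3 -m creep '0 0 0 0 0 0 0;0 0 0 0 0 0 0;0 0 0 0 0 0 0;0 0 0 0 0 0 0'; python3 - <<'E'
from h import *
go(PF,Rf);s=telemetry.observe();print(np.abs(s["dq"]).max())
for n in("top","scene"):
    c=cam(n);im=vision.get_image(n)[:,:,::-1].copy();cv2.imwrite(f"pics/{n}12.png",im)
    pl=proj(c,L);print(n,"pred lens",pl.round(1))
    f=210/np.tan(np.radians(c["fov_y"]/2))
    # frame outer rim predicted if level, vs observed
    rim=np.array([proj(c,L+.042*np.array([np.cos(a),np.sin(a),0])) for a in np.linspace(0,6.28,60)]);e=cv2.fitEllipse(rim.astype(np.float32));print("level rim",np.round(e[1],1),round(e[2]))
    hsv=cv2.cvtColor(im,cv2.COLOR_BGR2HSV).astype(int);S,V=hsv[...,1],hsv[...,2]
    m=(S<75)&(V>75);x,y=pl.astype(int);z=np.zeros_like(m);z[y-21:y+22,x-24:x+25]=m[y-21:y+22,x-24:x+25]
    for k in blobs(z,100):
        e=cv2.fitEllipse(cv2.convexHull(k));print(np.round(e[0],1),np.round(e[1],1),round(e[2]),cv2.boundingRect(k),onz(c,e[0],.145).round(4))
E
```

```text
clock: 21.92
position: [0.4792, 0.0416, 0.1275]
ee_rot: [-0.275, -2.954, -0.026]
force: [0.4, 0.1, -0.5]
width: 0.21
gripper_force: 39.8
clock: 22.42
position: [0.4796, 0.041, 0.1283]
ee_rot: [-0.276, -2.955, -0.026]
force: [-0.1, -0.3, -1.8]
width: 0.211
gripper_force: 39.8
shift [-0.01  0.08 -0.  ] turn [ 0.1  0.  -0.1]
0.0026441483819725545
top pred lens [301.7 199.6]
level rim [34.6 34.8] 117
[306.4 196.6] [50.9 64.2] 111 (281, 178, 45, 43) [0.5666 0.0155 0.145 ]
scene pred lens [258.3 219.6]
level rim [27.8 33.8] 88
[258.5 224.2] [35.1 38.1] 165 (241, 206, 35, 35) [0.5704 0.0198 0.145 ]
```

The pose is on target. With the scene view's rim matching a level ring (aspect 0.83 against 0.82), and the lens measured at (0.560, 0.0295) before its last 2 mm y correction, it sits within 2 mm of the gear's axis. The arm is at rest, so I'm handing in.

```bash
python3 -c "
from cell import job
print(job.sign_off())"
```

```text
the job is handed in; nothing more can be done
None
```

I handed the job in with the big gear flat on the mat, about 3 mm off centre, and the magnifier held level and still about 10 cm above it, its lens about 2 mm off the gear's axis by measurement; the sign-off returned no verdict.

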